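# Clear the cradle, drive the second bush out of its housing and rack both

## Task

A bush driven out earlier still lies on the two-rail cradle behind the grey bearing housing: first lay it crosswise on the upper part of the sloped rack and let go, so that it rolls down to the stop. Then take the thick stepped drift from its stand, put its nose into the open side of the housing, push the second bush right out onto the cleared cradle, draw the drift out and lay it back in its V place in the stand. Last, lay the second bush on the upper part of the rack too, so that it rolls down and lies square against the first; leave the thin rod, mug, spray can, hemp reel and tape measure where they are.

Things in the scene. Friction and masses are not known exactly. Their poses are not given: they have to be found in the camera images.
- bore (a point): Centre of the bore of the grey cast bearing housing fixed to the bench: on the bore axis, half-way through, 95 mm above the bench. x is level along the bore in the push direction (from the open entry side to the cradle side), z up. The barrel is 80 mm long (x = -40 to +40), 76 mm outside, bore 43 mm. Its foot: 90 mm along x, 124 mm across, 26 mm high with bolts
- cradle (a point): On the housing's cradle beyond the +x end of the barrel, 90 mm from point bore: centre of a bush that lies there pushed out, 92 mm high; axes as bore. Two round rails 10 mm thick, 22 mm apart between centres, carry it, so fingers can reach down past its flanks. An end plate (36 mm wide, 88 mm high) has its near face 55 mm along x from this point
- first_bush_center (a point): Centre of the first brass bush, a plain tube 80 mm long, 40 mm outside, 28 mm inside, 0.2 to 0.4 kg; x along its axis. It starts on the cradle, within 10 mm of point cradle along x, and bars the way out of the bore until it is taken away
- bush_center (a point): Centre of the second brass bush, exactly like the first; x along its axis. At the start it lies loosely in the bore, its axis 1.5 mm below the bore axis and its centre 0 to 12 mm short of the bore's along x; only friction (1 to 3 N) resists the push. It is out when its centre is over 80 mm past the bore's centre
- drift_center (a point): Centre of the shank of the stepped steel drift: shank 34 mm thick, 180 mm long (x = -90 to +90), then a nose 18 mm thick up to x = +105; x along the rod towards the nose; 0.45 kg. The nose enters the bush, the shoulder pushes its end. It starts in either V place of the stand, within 12 mm of the place's centre, nose towards the stand's +x
- drift_shoulder (a point): Centre of the shoulder of the drift, 90 mm along x from drift_center: the face that pushes the bush; the nose stands out 15 mm beyond it
- thin_rod_center (a point): Centre of a plain steel rod 18 mm thick, 180 mm long (x along it), 34 mm above the bench in the stand's other place. The wrong tool: it would pass through the bush. Not to be moved
- stand: Fixed wooden drift stand, origin under the middle of its base on the bench; base 160 mm along x, 170 mm across, 12 mm high. Two V places along x at y = +45 and -45 mm, each with two V saddles 14 mm wide at x = +62 and -62 mm whose arms reach 43 mm above the bench; between the saddles there is room for fingers on both sides of the rod
- stand_place_left (a point): Where the centre of the drift lies in the stand's V place at y = +45 mm (45 mm above the bench); x along the place. The drift starts in this place or in stand_place_right, the thin rod in the other
- stand_place_right (a point): The same for the V place at y = -45 mm
- rack_top (a point): Centre of a bush laid on the upper part of the fixed sloped steel rack, 97 mm above the bench; x level uphill, y level across the rack (the bush's axis goes along y), z up. The rack drops towards -x by 0.25 rad. Two strips 24 mm wide carry the bush, with a 50 mm gap between them for fingers; side fences 100 mm apart inside reach about as high as the bush's axis
- rack_stop (a point): Centre of a bush lying against the stop at the low end of the rack, 138 mm down the slope from rack_top, 63 mm above the bench; axes as rack_top. The stop is about 43 mm high above the strips
- rack_second (a point): Centre of a bush lying against another that lies at the stop: 40 mm up the slope from rack_stop, 73 mm above the bench; axes as rack_top
- mug: Blue-grey mug, 85x115x88 mm, standing on the bench; origin under its middle. Bystander
- spray_can: Spray can, 65 mm thick, 196 mm high; origin under its middle. Bystander
- hemp_reel: Reel of hemp, 61 mm across, 56 mm high; origin under its middle. Bystander
- tape_measure: Yellow tape measure, 68x72x34 mm; origin under its middle. Bystander
Things that resemble listed ones, but are neither listed nor needed, are in the scene too. Leave any blue or green look-alike of the part that bears first_bush_center alone.

How it is judged:
On the way, in this order (a step that is already met when the one before it is completed fails the run):
1. the first bush is laid on the upper part of the rack, crosswise, not dropped from above (x of first_bush_center in the frame of rack_top between -0.045 and 0.035 m and y of first_bush_center in the frame of rack_top between -0.02 and 0.02 m and distance between first_bush_center and rack_stop above 0.085 m and z of first_bush_center in the frame of rack_top below 0.02 m and distance between first_bush_center and rack_top below 0.05 m and angle between the x axis of first_bush_center and the y axis of rack_top, either way round below 0.25 rad), for 0.05 s.
2. the first bush lies at the stop (x of first_bush_center in the frame of rack_stop between -0.009 and 0.009 m and y of first_bush_center in the frame of rack_stop between -0.015 and 0.015 m and z of first_bush_center in the frame of rack_stop between -0.009 and 0.009 m and angle between the x axis of first_bush_center and the y axis of rack_stop, either way round below 0.12 rad and linear speed of first_bush below 0.02 m/s), for 0.2 s.
3. the second bush has been pushed right out of the far side with the drift: it lies on the cradle clear of the barrel while the drift's shoulder is deep in the bore (x of bush_center in the frame of bore between 0.08 and 0.108 m and y of bush_center in the frame of bore between -0.012 and 0.012 m and z of bush_center in the frame of bore between -0.012 and 0.008 m and x of drift_shoulder in the frame of bore above 0.025 m and y of drift_shoulder in the frame of bore between -0.02 and 0.02 m and z of drift_shoulder in the frame of bore between -0.02 and 0.02 m), for 0.1 s.
4. the drift is back in a V place of the stand, let go (((distance between drift_center and stand_place_left below 0.025 m and angle between the x axis of drift_center and the x axis of stand, either way round below 0.1 rad) or (distance between drift_center and stand_place_right below 0.025 m and angle between the x axis of drift_center and the x axis of stand, either way round below 0.1 rad)) and contact force between the fingers and drift below 0.1 N), for 0.2 s.
5. the second bush is laid on the upper part of the rack, crosswise, not dropped from above (x of bush_center in the frame of rack_top between -0.045 and 0.035 m and y of bush_center in the frame of rack_top between -0.02 and 0.02 m and distance between bush_center and rack_stop above 0.085 m and z of bush_center in the frame of rack_top below 0.02 m and distance between bush_center and rack_top below 0.05 m and angle between the x axis of bush_center and the y axis of rack_top, either way round below 0.25 rad), for 0.05 s.
At the end, for the whole second after the job is handed in: The first bush rests against the rack stop, the second against the first (each within 9 mm along and in height, 15 mm across, 0.12 rad of square), and the drift rests in a V place of the stand (within 25 mm and 0.1 rad); everything else is where it was (all of step 2 and x of bush_center in the frame of rack_second between -0.009 and 0.009 m and y of bush_center in the frame of rack_second between -0.015 and 0.015 m and z of bush_center in the frame of rack_second between -0.009 and 0.009 m and angle between the x axis of bush_center and the y axis of rack_second, either way round below 0.12 rad and linear speed of each of bush, drift below 0.02 m/s and ((distance between drift_center and stand_place_left below 0.025 m and angle between the x axis of drift_center and the x axis of stand, either way round below 0.1 rad) or (distance between drift_center and stand_place_right below 0.025 m and angle between the x axis of drift_center and the x axis of stand, either way round below 0.1 rad))); the robot touches nothing.
It fails at once if the mug is moved by more than 25 mm (distance of mug from where it was at the start of the episode above 0.025 m).
It fails at once if the spray can is moved by more than 25 mm (distance of spray_can from where it was at the start of the episode above 0.025 m).
It fails at once if the hemp reel is moved by more than 25 mm (distance of hemp_reel from where it was at the start of the episode above 0.025 m).
It fails at once if the tape measure is moved by more than 25 mm (distance of tape_measure from where it was at the start of the episode above 0.025 m).
It fails at once if the thin rod is moved by more than 25 mm (distance of thin_rod_center from where it was at the start of the episode above 0.025 m).
It also fails if it takes over 72 s, if anything falls off the work surface, if the arm or the gripper's body presses on something with over 40 N, if the wrist force passes 120 N, or if a joint passes its speed limit or range.

## Robot

A 6-joint arm with a two-finger parallel gripper is mounted at the origin on a cart in front of the work surface, level with it; the furniture and walls round the work are solid. World frame = base frame: x ahead of the robot, y to its left, z up, the work surface at z = 0. Lengths are in m, angles in rad, forces in N, time in s.
With the tool pointing down it reaches from about 0.25 to 0.775 m from the base axis. Payload 4 kg.
Tool frame: the origin (TCP) lies on the centre line of the jaws, within the pads' length; the fingertips stand 14 mm ahead of it and the grasp point (between the pads) lies 5 mm behind it (robot.tcp_to_tips is the distance from the TCP to the fingertips, in m); z points along the fingers, y is the line along which they close (so a half turn about z gives the same grasp; the last joint's range is limited). The gripper opens to 94 mm and grips with 3 to 60 N. Pads are 16 mm wide; open, the fingers measure 119 mm over their backs; the gripper's body (75 mm by 177 mm) begins 78 mm behind the grasp point.
Start: joints at [1.233, 0.087, 1.371, -0, 1.684, -0.103], TCP at [0.128, 0.535, 0.22] pointing down, gripper open.
Joint ranges: [-3.1, 3.1], [-0.76, 2.03], [0.27, 2.55], [-1.08, 4.22], [0.17, 2.65], [-2.57, 2.57]. Speed limits (rad/s): [2.79, 2.79, 3.14, 3.14, 3.14, 3.14].

## Interface

Orientations are given as [roll, pitch, yaw] about the fixed x, y, z axes, in that order (R = Rz(yaw) Ry(pitch) Rx(roll)).
In Python, from bench import robot gives the robot as it stands.
- The arm moves only by the tool carry_out, never from a script. Its argument "increments" is a list of rows, each a list of 3 entries, a list of its own where there are three numbers: the closure in counts, from 0 (fully open) to 255 (shut), then the shift along the tool's x, y, z in mm, then the turn about the tool's z in degrees. In form: [[fingers, [dx, dy, dz], twist], ...]. A call has 1 to 8 rows; each row shifts and turns the commanded pose from where the row before left it, along the tool's axes as they then stand; what a row does not reach is not made up. A row lasts 1/10 s, in which the tool goes at most 50 mm and 8.59 degrees, less where a joint would pass 70% of its speed; a pose out of reach is approached as far as the arm can. A call with a gripper value outside its range is refused whole. The fingers move at their own pace and stop on an object; the grip force is fixed at half the most. Time passes only in rows, so rows that do not move let the fingers close. It gives the time, the measured TCP pose, the force, the opening and the grip force at its end, in the units of the state.
- robot.get_obs(): the state, without advancing time (a new reading comes with each control period).
- robot.snapshot(name): name is "side" or "top"; returns the picture (384x512x3 uint8, blue, green, red); there is no depth.
- robot.get_calibration(name): a dict with "vfov" (degrees; the focal length in pixels is half the picture's height over the tangent of half this angle, whatever the lens; pixels are square), "cx", "cy" (the principal point, pixels), "k1" (the pictures are not rectified: a ray, as slopes to the right and down, at radius r is drawn at 1 + k1 r^2 times it, then the intrinsics apply), "T" (4x4, takes a point from camera to world coordinates). Camera axes: x right, y down, z forward; pixel columns grow to the right and rows downward; lengths in m; the calibration is good to about 2 mm. A picture is of the moment at which its call begins. get_calibration takes no time and is no camera call.
- robot.close_job(): hands the job in; it is judged then, once.
The state is a dict: "time": time; "joint_positions": joint angles; "qvel": joint speeds; "joint_torque": joint torques, N m; "tool_pos": TCP position; "ee_rot": TCP orientation; "wrist_force": force on the tool from outside, world axes, zero at the start; "wrist_torque": the same for the moment, N m; "width": finger opening in m; "finger_force": force on a finger pad.
Only numpy, scipy, OpenCV 4.12 (cv2) and the standard library are available. Lean on these libraries where they do the work, as an engineer would, in place of code of your own. Each camera call takes 0.05 s, during which the arm holds its last target. There are 200 camera calls.

## Working session

There is one attempt and no reset: what is moved stays moved. The work goes in short steps, Python scripts to look and compute and a tool call to move; the robot and the scene stay as the last step left them, time stands still between calls to the robot, and variables do not carry over. Pictures are saved under pics/ and viewed, at most 10 in all, crops included, and the job is handed in when it is done.

Besides the shell and the picture viewer there is one more tool, called after "Request:" as a command line: name --argument value ..., lists and objects as JSON in quotes. carry_out: Moves the arm, as the interface text tells. Its arguments: {"type":"object","properties":{"increments":{"type":"array","items":{"type":"array"}}},"required":["increments"]}

```bash
mkdir -p pics; cat > h.py <<'E'
import numpy as np, cv2
from bench import robot
def cal(n):
    c=robot.get_calibration(n); f=192/np.tan(np.radians(c['vfov'])/2)
    return f,c['cx'],c['cy'],c['k1'],np.array(c['T'])
def proj(n,P):
    f,cx,cy,k,T=cal(n); P=np.atleast_2d(P); q=(P-T[:3,3])@T[:3,:3]
    s=q[:,:2]/q[:,2:]; r2=(s**2).sum(1,keepdims=True); return s*(1+k*r2)*f+[cx,cy]
def ray(n,u):
    f,cx,cy,k,T=cal(n); d=(np.array(u,float)-[cx,cy])/f; s=d.copy()
    for _ in range(30): s=d/(1+k*(s@s))
    return T[:3,3],T[:3,:3]@np.r_[s,1]
def atz(n,u,z):
    o,d=ray(n,u); return o+d*(z-o[2])/d[2]
E
python3 - <<'E'
from h import *
for n in('side','top'):
    im=robot.snapshot(n); cv2.imwrite(f'pics/{n}0.png',im)
    cv2.imwrite(f'pics/{n}0b.png',cv2.resize(im,(800,600),interpolation=cv2.INTER_CUBIC))
    c=robot.get_calibration(n); print(n,c['vfov'],c['cx'],c['cy'],c['k1'],np.round(c['T'],3))
print(robot.get_obs())
E
```

```text
side 45.41719388986663 256.91097612203845 191.56049227880578 0.06060703621018917 [[ 0.979 -0.133  0.153  0.31 ]
 [-0.202 -0.568  0.798 -1.111]
 [-0.02  -0.812 -0.584  0.896]
 [ 0.     0.     0.     1.   ]]
top 52.89887564413497 260.06201367815464 181.95849212748982 -0.004580224759160562 [[ 0.022 -0.981  0.193  0.28 ]
 [-1.    -0.024 -0.005  0.013]
 [ 0.01  -0.193 -0.981  1.368]
 [ 0.     0.     0.     1.   ]]
{'time': 0.1, 'joint_positions': array([ 1.23294279e+00,  8.78740818e-02,  1.37207595e+00, -4.21412507e-05,
        1.68360889e+00, -1.03070100e-01]), 'qvel': array([ 0.00097101, -0.0019306 , -0.00220299,  0.00037572, -0.00162824,
        0.00087786]), 'joint_torque': array([ 1.10777666e-03, -3.41256952e+01, -3.03300583e+01,  7.18842633e-02,
        3.05328949e-02, -8.97791460e-05]), 'tool_pos': array([0.12779543, 0.53446987, 0.21843882]), 'ee_rot': array([-3.13963251e+00, -1.60644922e-04,  2.90680436e+00]), 'wrist_force': array([0.28401458, 0.03808124, 0.6353508 ]), 'wrist_torque': array([-0.00901686, -0.05029901,  0.01626374]), 'finger_force': 0.0, 'width': 0.09352187524723905}
```

View pics/top0b.png

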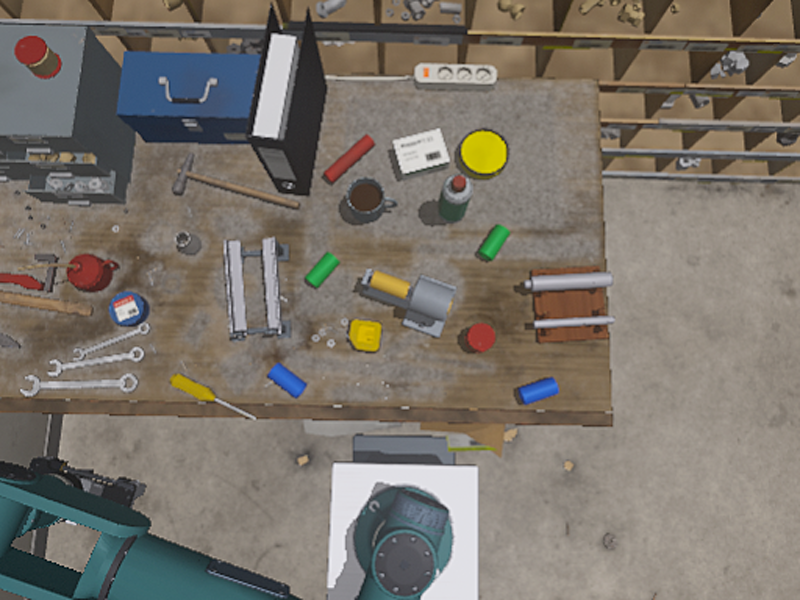

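View pics/side0b.png

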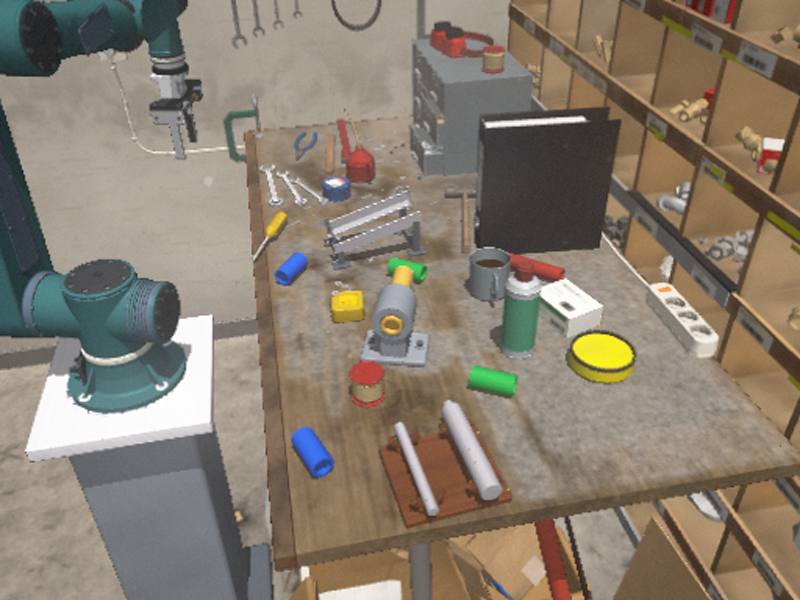

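```bash
python3 - <<'E'
from h import *
t=cv2.imread('pics/top0.png'); s=cv2.imread('pics/side0.png')
C=np.zeros((600,800,3),np.uint8)
def put(im,x,y,w,h,k,X,Y):
    a=cv2.resize(im[y:y+h,x:x+w],None,fx=k,fy=k,interpolation=cv2.INTER_CUBIC)
    for u in range((x+9)//10*10,x+w,10):
        cv2.line(a,((u-x)*k,0),((u-x)*k,6),(0,0,255),1); cv2.putText(a,str(u),((u-x)*k+1,14),0,.32,(0,0,255),1)
    for v in range((y+9)//10*10,y+h,10):
        cv2.line(a,(0,(v-y)*k),(6,(v-y)*k),(0,0,255),1); cv2.putText(a,str(v),(7,(v-y)*k+4),0,.32,(0,0,255),1)
    C[Y:Y+a.shape[0],X:X+a.shape[1]]=a
put(t,135,146,60,75,4,0,0); put(t,226,165,70,55,4,245,0); put(t,328,166,67,58,4,530,0)
put(s,205,115,70,60,4,0,302); put(s,225,165,55,74,4,285,300); put(s,240,252,92,86,3,510,300)
cv2.imwrite('pics/comp.png',C)
E
```

```text
(no output)
```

View pics/comp.png

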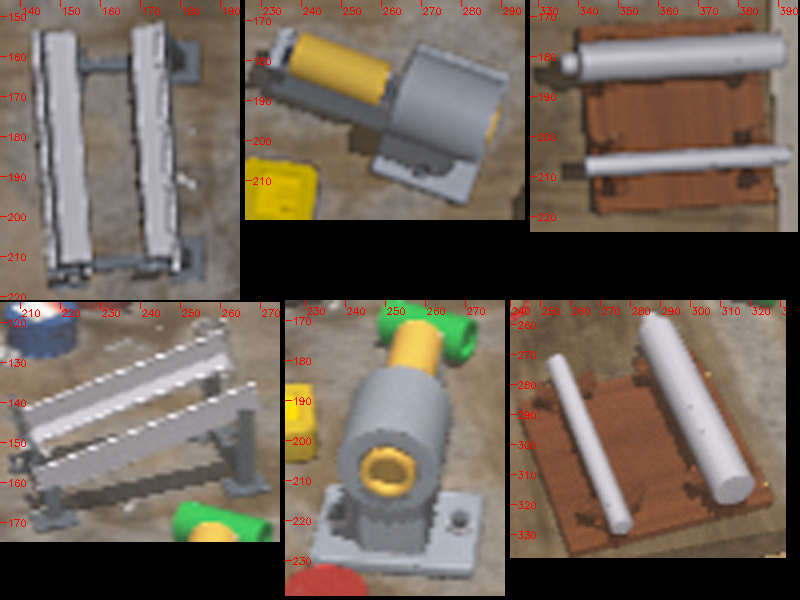

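```bash
cat > fit.py <<'E'
from h import *
from scipy.optimize import least_squares
def Z(a): return np.array([[np.cos(a),-np.sin(a),0],[np.sin(a),np.cos(a),0],[0,0,1]])
def fit(name,feats,p0):
    g=lambda p: np.concatenate([(proj(c,Z(p[2])@np.array(m)+[p[0],p[1],0])[0]-u) for c,m,u in feats])
    r=least_squares(g,p0,loss='soft_l1'); print(name,np.round(r.x,4),'res',np.round(r.fun,1)); return r.x
def hullfit(name,masks,p0,L,R,z):
    a=np.linspace(0,2*np.pi,24)
    M=np.array([[x,R*np.cos(t),R*np.sin(t)+z] for x in(-L/2,L/2) for t in a])
    def g(p):
        out=[]
        for c,(u0,v0,m) in masks.items():
            h=cv2.convexHull(((proj(c,M@Z(p[2]).T+[p[0],p[1],0])-[u0,v0]+.0)*8).astype(np.float32))
            I=np.zeros((m.shape[0]*8,m.shape[1]*8),np.uint8); cv2.fillPoly(I,[h.astype(np.int32)],255)
            I=cv2.resize(I,m.shape[::-1],interpolation=cv2.INTER_AREA)/255.
            out.append(abs(I-m).sum()/m.sum())
        return sum(out)
    from scipy.optimize import minimize
    r=minimize(g,p0,method='Nelder-Mead',options=dict(initial_simplex=np.array(p0)+np.array([[0,0,0],[.008,0,0],[0,.008,0],[0,0,.1]])))
    print(name,np.round(r.x,4),round(r.fun,3)); return r.x
E
python3 - <<'E'
from fit import *
t=cv2.imread('pics/top0.png'); 
hsv=cv2.cvtColor(t,cv2.COLOR_BGR2HSV)
u0,v0,w,h=234,171,30,23
m=cv2.inRange(hsv[v0:v0+h,u0:u0+w],(12,110,90),(32,255,255))/255.
print(m.sum()); b=atz('top',(250.2,182.5),.092)
f1=hullfit('bush1',{'top':(u0,v0,m)},[b[0],b[1],1.29],.08,.02,.092)
T=lambda X,Y:(226+(X-245)/4,165+Y/4); S=lambda X,Y:(225+(X-285)/4,165+(Y-300)/4)
b0=f1[:2]-.09*np.array([np.cos(f1[2]),np.sin(f1[2])])
fit('bore',[('top',(.045,.062,.026),T(372,172)),('top',(-.045,.062,.026),T(463,203)),
 ('side',(-.045,.062,.026),S(313,555)),('side',(-.045,-.062,.026),S(470,562)),('side',(.045,-.062,.026),S(482,492)),
 ('top',(.04,0,.133),T(400,87)),('top',(-.04,0,.133),T(498,115)),('side',(-.046,0,.0935),S(389,470))],[*b0,f1[2]])
T=lambda X,Y:(328+(X-530)/4,166+Y/4); S=lambda X,Y:(240+(X-510)/3,252+(Y-300)/3)
d0=atz('top',(367,180),.045)
fit('drift',[('top',(.09,0,.045),T(584,59)),('top',(-.09,0,.045),T(788,49)),('side',(-.09,0,.045),S(737,487)),('side',(.105,0,.045),S(650,316))],[d0[0],d0[1],1.6])
fit('rod',[('top',(.09,0,.034),T(586,166)),('top',(-.09,0,.034),T(790,155)),('side',(-.09,0,.034),S(622,525)),('side',(.09,0,.034),S(555,358))],[d0[0]-.09,d0[1],1.6])
fit('stand',[('top',(.08,.085,.012),T(592,212)),('top',(-.08,.085,.012),T(775,204)),('side',(.08,.085,.012),S(520,385)),('side',(-.08,.085,.012),S(573,552)),('side',(-.08,-.085,.012),S(770,495))],[d0[0]-.045,d0[1],1.6])
print('strip low mid',atz('top',(164,211.5),.055),'high',atz('top',(161.25,153.5),.1))
for n,u,z in(('can',(457,180),.19),('mug',(365,195),.088),('binder',(285,190),0.0),('binder top',(300,10),.3),('reel',(480,330),.056),('tape',(365,322),.034)): print(n,np.round(atz('top',np.array(u)*.64,z),3))
E
```

```text
274.0
bush1 [0.5299 0.042  1.2357] 0.093
bore [ 0.4987 -0.0499  1.2611] res [ 0.2 -0.4  1.8  0.2 -2.  -2.8  0.7 -2.3  0.  -3.7  1.  -0.8 -0.2  0.2
 -0.8  1.6]
drift [ 0.5587 -0.3652  1.6559] res [-0.9  0.3 -1.1 -0.2 -0.   0.8  0.3  0.8]
rod [ 0.467 -0.37   1.653] res [-0.3 -0.1 -0.1 -0.3 -0.2  0.   0.   0.5]
stand [ 0.5138 -0.3667  1.6339] res [ 0.5 -0.6 -0.2 -0.4 -0.8  3.1 -1.8 -2.4  1.6  0.1]
strip low mid [0.4285329  0.33168737 0.055     ] high [0.62045017 0.34396537 0.1       ]
can [ 0.734 -0.092  0.19 ]
mug [0.733 0.103 0.088]
binder [0.772 0.3   0.   ]
binder top [1.04  0.231 0.3  ]
reel [ 0.441 -0.157  0.056]
tape [0.456 0.097 0.034]
```

Which part is meant: the first bush is the brass-yellow tube on the cradle at top px (249,182). The green tubes (206,173), (316,155) and the blue ones (184,243), (344,250) are look-alikes. The enlarged crop confirms brass on two rails behind the grey housing. The thick stepped drift is the upper rod in the stand (364,180), with its nose to the left.

```bash
cat > plan.py <<'E'
import numpy as np
def plan(start,way):
    """start (x,y,z,yaw); way: list of (x,y,z,yaw,n); prints tool-axis rows in mm, deg"""
    p=np.array(start,float)
    for *g,n in way:
        g=np.array(g,float); s=p.copy(); out=[]
        for i in range(1,n+1):
            w=s+(g-s)*i/n; d=(w-p)[:3]*1000; c,sn=np.cos(p[3]),np.sin(p[3])
            t=np.round([d[0]*c+d[1]*sn,d[0]*sn-d[1]*c,-d[2]]); tw=np.round(np.degrees(p[3]-w[3])*2)/2
            out.append([list(t.astype(int)),tw])
            p[:3]+=np.array([t[0]*c+t[1]*sn,t[0]*sn-t[1]*c,-t[2]])/1000; p[3]-=np.radians(tw)
        print(' '.join(f'{a}{b}' for a,b in out), '->',np.round(p,4))
E
python3 -c "
from plan import *
plan((.1278,.5345,.2184,2.907),[(.33,.29,.22,2.07,8),(.530,.042,.2,1.24,8)])"
```

```text
[np.int64(-32), np.int64(-24), np.int64(0)]6.0 [np.int64(-34), np.int64(-20), np.int64(0)]6.0 [np.int64(-36), np.int64(-17), np.int64(-1)]6.0 [np.int64(-37), np.int64(-13), np.int64(0)]6.0 [np.int64(-39), np.int64(-9), np.int64(0)]6.0 [np.int64(-39), np.int64(-5), np.int64(0)]6.0 [np.int64(-40), np.int64(0), np.int64(0)]6.0 [np.int64(-39), np.int64(3), np.int64(-1)]6.0 -> [0.3297 0.2902 0.2204 2.0692]
[np.int64(-39), np.int64(7), np.int64(3)]6.0 [np.int64(-38), np.int64(11), np.int64(2)]6.0 [np.int64(-37), np.int64(16), np.int64(3)]6.0 [np.int64(-35), np.int64(19), np.int64(2)]6.0 [np.int64(-33), np.int64(22), np.int64(3)]5.5 [np.int64(-31), np.int64(26), np.int64(2)]6.0 [np.int64(-28), np.int64(28), np.int64(3)]6.0 [np.int64(-24), np.int64(32), np.int64(2)]6.0 -> [0.5305 0.0423 0.2004 1.2402]
```

Request:
carry_out --increments '[[0, [-32, -24, 0], 6], [0, [-34, -20, 0], 6], [0, [-36, -17, 0], 6], [0, [-37, -13, 0], 6], [0, [-39, -9, 0], 6], [0, [-39, -5, 0], 6], [0, [-40, 0, 0], 6], [0, [-39, 3, 0], 6]]'

```text
time: 0.9
tool_pos: [0.3304, 0.2891, 0.219]
ee_rot: [-3.141, 0.0, 2.065]
wrist_force: [-0.1, -0.3, -0.1]
width: 0.0942
finger_force: 0.0
```

Request:
carry_out --increments '[[0, [-39, 7, 3], 6], [0, [-38, 11, 2], 6], [0, [-37, 16, 3], 6], [0, [-35, 19, 2], 6], [0, [-33, 22, 3], 5.5], [0, [-31, 26, 2], 6], [0, [-28, 28, 3], 6], [0, [-24, 32, 2], 6]]'

```text
time: 1.7
tool_pos: [0.5309, 0.0412, 0.1987]
ee_rot: [-3.14, 0.0, 1.235]
wrist_force: [0.7, 0.2, 0.2]
width: 0.0941
finger_force: 0.0
```

Request:
carry_out --increments '[[0, [0, 0, 30], 0], [0, [0, 0, 30], 0], [0, [0, 0, 30], 0], [0, [0, 0, 20], 0], [255, [0, 0, 0], 0], [255, [0, 0, 0], 0], [255, [0, 0, 0], 0], [255, [0, 0, 0], 0]]'

```text
time: 2.5
tool_pos: [0.5317, 0.0427, 0.0914]
ee_rot: [3.138, -0.001, 1.24]
wrist_force: [-0.2, -0.2, 0.4]
width: 0.0653
finger_force: 0.0
```

Request:
carry_out --increments '[[255, [0, 0, 0], 0], [255, [0, 0, 0], 0], [255, [0, 0, 0], 0], [255, [0, 0, 0], 0], [255, [0, 0, 0], 0], [255, [0, 0, 0], 0]]'

```text
time: 3.1
tool_pos: [0.5315, 0.0424, 0.09]
ee_rot: [3.139, -0.0, 1.24]
wrist_force: [3.5, -0.9, 0.8]
width: 0.0386
finger_force: 30.0
```

```bash
python3 -c "
from plan import *
plan((.531,.0425,.091,1.24),[(.531,.0425,.171,1.24,2),(.57,.28,.18,1.55,6),(.584,.345,.13,1.631,4)])"
```

```text
[np.int64(0), np.int64(0), np.int64(-40)]0.0 [np.int64(0), np.int64(0), np.int64(-40)]0.0 -> [0.531  0.0425 0.171  1.24  ]
[np.int64(40), np.int64(-7), np.int64(-2)]-3.0 [np.int64(39), np.int64(-4), np.int64(-1)]-3.0 [np.int64(40), np.int64(-3), np.int64(-1)]-3.0 [np.int64(41), np.int64(0), np.int64(-2)]-3.0 [np.int64(40), np.int64(1), np.int64(-1)]-3.0 [np.int64(40), np.int64(4), np.int64(-2)]-3.0 -> [0.57   0.2805 0.18   1.5542]
[np.int64(16), np.int64(3), np.int64(13)]-1.0 [np.int64(16), np.int64(4), np.int64(12)]-1.0 [np.int64(16), np.int64(4), np.int64(12)]-1.5 [np.int64(16), np.int64(4), np.int64(13)]-1.0 -> [0.5842 0.3446 0.13   1.6327]
```

Request:
carry_out --increments '[[255, [0, 0, -40], 0], [255, [0, 0, -40], 0], [255, [40, -7, -2], -3], [255, [39, -4, -1], -3], [255, [40, -3, -1], -3], [255, [41, 0, -2], -3], [255, [40, 1, -1], -3], [255, [40, 4, -2], -3]]'

```text
time: 3.9
tool_pos: [0.5679, 0.2819, 0.1766]
ee_rot: [-3.137, 0.002, 1.557]
wrist_force: [0.9, -0.5, -2.7]
width: 0.0389
finger_force: 30.0
```

Request:
carry_out --increments '[[255, [16, 3, 3], -1], [255, [16, 4, 6], -1], [255, [16, 4, 6], -1.5], [255, [16, 4, 6], -1], [255, [0, 0, 0], 0]]'

```text
time: 4.4
tool_pos: [0.5831, 0.3458, 0.155]
ee_rot: [-3.138, 0.001, 1.634]
wrist_force: [-0.3, -0.2, -2.9]
width: 0.0387
finger_force: 30.0
```

```bash
python3 - <<'E'
from h import *
o=robot.get_obs(); print(o['tool_pos'],o['ee_rot'],o['width'],o['wrist_force'])
s=robot.snapshot('side')[90:185,190:290]; t=robot.snapshot('top')[135:230,125:225]
cv2.imwrite('pics/r1.png',np.hstack([cv2.resize(a,(400,380),interpolation=cv2.INTER_CUBIC) for a in(s,t)]))
E
```

```text
[0.58305292 0.34582698 0.15497309] [-3.13795425e+00  6.35806553e-04  1.63419722e+00] 0.03866310808898216 [-0.27423837 -0.21458279 -2.85635013]
```

View pics/r1.png

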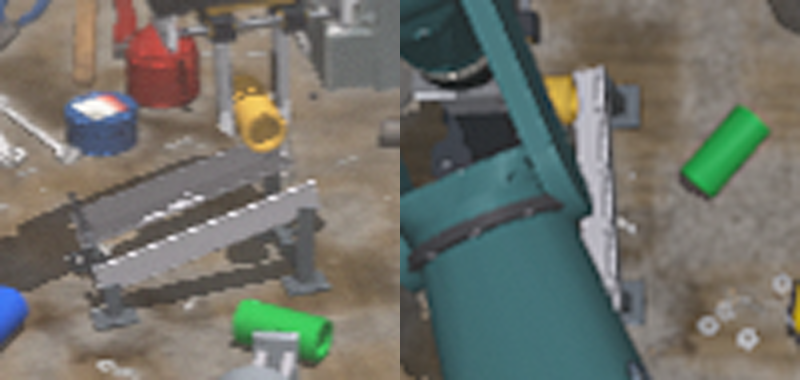

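```bash
python3 -c "
from h import *
print(atz('top',(169.3,160),.157),atz('top',(170,160),.1), atz('top',(161.5,160),.08))"
```

```text
[0.58414067 0.30161926 0.157     ] [0.59849132 0.31282135 0.1       ] [0.60278861 0.3466651  0.08      ]
```

Request:
carry_out --increments '[[255, [0, 0, 20], 0], [255, [0, 0, 15], 0], [255, [0, 0, 10], 0], [255, [0, 0, 5], 0], [255, [0, 0, 0], 0]]'

```text
time: 5.0
tool_pos: [0.5833, 0.3443, 0.1064]
ee_rot: [-3.14, 0.001, 1.632]
wrist_force: [-0.5, 1.3, -3.6]
width: 0.0392
finger_force: 30.0
```

Request:
carry_out --increments '[[255, [0, 0, 4], 0], [255, [0, 0, 3], 0], [255, [0, 0, 0], 0]]'

```text
time: 5.3
tool_pos: [0.5837, 0.3448, 0.1004]
ee_rot: [-3.141, -0.0, 1.633]
wrist_force: [-0.1, -0.5, -1.3]
width: 0.0388
finger_force: 30.0
```

Request:
carry_out --increments '[[255, [0, 0, 3], 0], [255, [0, 0, 0], 0], [255, [0, 0, 0], 0]]'

```text
time: 5.6
tool_pos: [0.5837, 0.3448, 0.0975]
ee_rot: [-3.142, -0.0, 1.633]
wrist_force: [-0.5, -0.1, -2.0]
width: 0.0389
finger_force: 30.0
```

Request:
carry_out --increments '[[255, [0, 0, 2], 0], [255, [0, 0, 1], 0], [255, [0, 0, 0], 0], [255, [0, 0, 0], 0]]'

```text
time: 6.0
tool_pos: [0.5841, 0.3449, 0.0956]
ee_rot: [3.14, -0.001, 1.633]
wrist_force: [-0.1, -0.2, 3.0]
width: 0.0391
finger_force: 30.0
```

Request:
carry_out --increments '[[0, [0, 0, 0], 0], [0, [0, 0, 0], 0], [0, [0, 0, 0], 0], [0, [0, 0, 0], 0], [0, [0, 0, -8], 0], [0, [0, 0, -15], 0], [0, [0, 0, -30], 0], [0, [0, 0, -40], 0]]'

```text
time: 6.8
tool_pos: [0.583, 0.3444, 0.1876]
ee_rot: [-3.139, 0.001, 1.633]
wrist_force: [0.8, 0.3, -0.3]
width: 0.0935
finger_force: 0.0
```

```bash
python3 -c "
from plan import *
plan((.584,.345,.19,1.633),[(.56,.1,.26,1.633,6),(.559,-.38,.22,1.655,10)])"
```

```text
[np.int64(-41), np.int64(-7), np.int64(-12)]0.0 [np.int64(-40), np.int64(-6), np.int64(-11)]0.0 [np.int64(-41), np.int64(-7), np.int64(-12)]0.0 [np.int64(-40), np.int64(-6), np.int64(-12)]0.0 [np.int64(-41), np.int64(-7), np.int64(-11)]0.0 [np.int64(-40), np.int64(-6), np.int64(-12)]0.0 -> [0.5602 0.1    0.26   1.633 ]
[np.int64(-48), np.int64(-3), np.int64(4)]-0.0 [np.int64(-48), np.int64(-3), np.int64(4)]-0.5 [np.int64(-48), np.int64(-4), np.int64(4)]0.0 [np.int64(-48), np.int64(-3), np.int64(4)]-0.0 [np.int64(-47), np.int64(-4), np.int64(4)]-0.0 [np.int64(-48), np.int64(-3), np.int64(4)]-0.5 [np.int64(-48), np.int64(-4), np.int64(4)]0.0 [np.int64(-48), np.int64(-4), np.int64(4)]-0.0 [np.int64(-48), np.int64(-4), np.int64(4)]-0.0 [np.int64(-48), np.int64(-4), np.int64(4)]-0.5 -> [ 0.5591 -0.3803  0.22    1.6592]
```

Request:
carry_out --increments '[[0, [-41, -7, -12], 0], [0, [-40, -6, -12], 0], [0, [-41, -7, -12], 0], [0, [-40, -6, -12], 0], [0, [-41, -7, -12], 0], [0, [-40, -6, -12], 0], [0, [-48, -3, 4], 0], [0, [-48, -3, 4], -0.5]]'

```text
time: 7.6
tool_pos: [0.5602, 0.002, 0.2547]
ee_rot: [3.136, 0.001, 1.642]
wrist_force: [0.8, 0.7, 0.0]
width: 0.094
finger_force: 0.0
```

```bash
python3 - <<'E'
from fit import *
t=robot.snapshot('top'); cv2.imwrite('pics/t2.png',t)
cv2.imwrite('pics/r2.png',np.hstack([cv2.resize(t[140:230,125:205],None,fx=5,fy=5,interpolation=cv2.INTER_CUBIC),cv2.resize(t[165:235,330:400],(390,390),interpolation=cv2.INTER_CUBIC).repeat(1,0) if 0 else cv2.copyMakeBorder(cv2.resize(t[155:235,325:400],(375,400),interpolation=cv2.INTER_CUBIC),0,50,0,0,0)]))
E
```

```text
(no output)
```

View pics/r2.png

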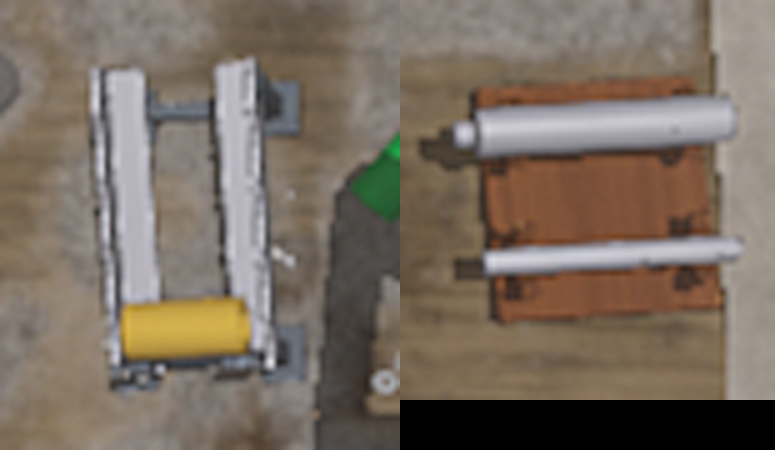

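Request:
carry_out --increments '[[0, [-49, -3, 6], 0], [0, [-49, -4, 6], 0], [0, [-49, -3, 6], 0], [0, [-49, -4, 6], 0], [0, [-49, -3, 6], 0], [0, [-49, -4, 10], 0], [0, [-49, -3, 10], -0.5], [0, [-49, -4, 10], 0]]'

```text
time: 8.45
tool_pos: [0.5603, -0.391, 0.1933]
ee_rot: [3.139, 0.002, 1.65]
wrist_force: [0.1, 0.1, 0.5]
width: 0.0938
finger_force: 0.0
```

Request:
carry_out --increments '[[0, [0, 0, 0], 0], [0, [0, 0, 0], 0]]'

```text
time: 8.65
tool_pos: [0.5598, -0.3898, 0.1917]
ee_rot: [3.141, -0.001, 1.648]
wrist_force: [0.5, -0.7, 0.6]
width: 0.0942
finger_force: 0.0
```

Request:
carry_out --increments '[[0, [0, 1, 40], 0], [0, [0, 0, 40], 0], [0, [0, 0, 40], 0], [0, [0, 0, 20], 0], [0, [0, 0, 10], 0], [255, [0, 0, 0], 0], [255, [0, 0, 0], 0], [255, [0, 0, 0], 0]]'

```text
time: 9.45
tool_pos: [0.5625, -0.3895, 0.0446]
ee_rot: [3.138, 0.003, 1.651]
wrist_force: [0.4, 0.0, -1.0]
width: 0.0737
finger_force: 0.0
```

Request:
carry_out --increments '[[255, [0, 0, 0], 0], [255, [0, 0, 0], 0], [255, [0, 0, 0], 0], [255, [0, 0, 0], 0], [255, [0, 0, 0], 0], [255, [0, 0, 0], 0], [255, [0, 0, 0], 0], [255, [0, 0, 0], 0]]'

```text
time: 10.25
tool_pos: [0.5606, -0.3889, 0.0415]
ee_rot: [-3.141, -0.0, 1.65]
wrist_force: [-1.9, 0.2, 0.7]
width: 0.0333
finger_force: 30.0
```

Request:
carry_out --increments '[[255, [0, 0, -10], 0], [255, [0, 0, -25], 0], [255, [0, 0, -40], 0], [255, [0, 0, -25], 0], [255, [0, 0, 0], 0], [255, [0, 0, 0], 0]]'

```text
time: 10.85
tool_pos: [0.5609, -0.3886, 0.1408]
ee_rot: [-3.141, -0.0, 1.65]
wrist_force: [0.5, 0.2, -5.2]
width: 0.0337
finger_force: 30.0
```

```bash
python3 - <<'E'
from h import *
s=robot.snapshot('side'); print(robot.get_obs()['tool_pos'],robot.get_obs()['wrist_torque'])
cv2.imwrite('pics/r3.png',cv2.resize(s[190:340,225:375],(600,600),interpolation=cv2.INTER_CUBIC))
p=np.array(robot.get_obs()['tool_pos'])+[0,0,.0035]; a=np.array([np.cos(1.653),np.sin(1.653),0])
P=[p+a*k for k in(-.066,.114,.129)]
print((proj('side',P)-[225,190])*4)
E
```

```text
[ 0.56022559 -0.38802257  0.13897208] [-0.21612734  0.01279916  0.03415972]
[[369.99914993 380.92321623]
 [258.13246613 173.25775026]
 [250.07452591 158.29354293]]
```

View pics/r3.png

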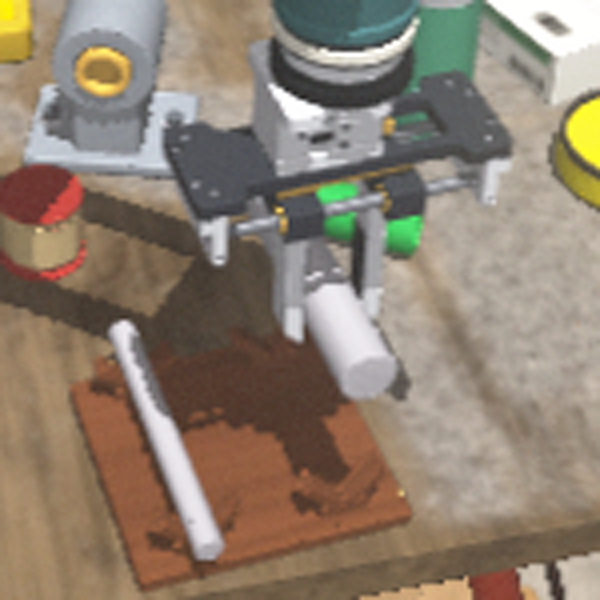

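```bash
python3 - <<'E'
from fit import *
s=cv2.imread('pics/side0.png'); hsv=cv2.cvtColor(s,cv2.COLOR_BGR2HSV)
u0,v0=240,196; m=cv2.inRange(hsv[v0:v0+24,u0:u0+24],(12,90,40),(32,255,255))
c=max(cv2.findContours(m,cv2.RETR_EXTERNAL,cv2.CHAIN_APPROX_NONE)[0],key=len)
print(cv2.fitEllipse(c)); e=np.array(cv2.fitEllipse(cv2.convexHull(c))[0])+[u0,v0]; print(e)
A=atz('side',e,.0935); print('ring',A)
B=np.array([.532,.0424]); d=B-A[:2]; print('yaw',np.arctan2(d[1],d[0]),'dist',np.hypot(*d))
# barrel silhouette in top: entry/exit rim mid points on top line z=.133
T=lambda X,Y:(226+(X-245)/4,165+Y/4)
# silhouette corners -> axis mid points
for a in((414,44),(385,130)),((508,76),(488,156)): print(atz('top',T(*np.mean(a,0)),.105))
E
```

```text
((10.390963554382324, 11.420989036560059), (11.610530853271484, 13.730782508850098), 98.35945129394531)
[250.31912994 207.34711838]
ring [ 0.48654696 -0.08587773  0.0935    ]
yaw 1.2302665242575477 dist 0.13609244724181618
[ 0.51336624 -0.00875617  0.105     ]
[ 0.49088034 -0.09095066  0.105     ]
```

```bash
python3 -c "
from plan import *
plan((.5605,-.3885,.1395,1.650),[(.4313,-.2455,.14,1.235,8)])"
```

```text
[np.int64(19), np.int64(-15), np.int64(0)]3.0 [np.int64(18), np.int64(-15), np.int64(0)]3.0 [np.int64(18), np.int64(-17), np.int64(0)]3.0 [np.int64(16), np.int64(-17), np.int64(0)]3.0 [np.int64(16), np.int64(-19), np.int64(0)]3.0 [np.int64(15), np.int64(-19), np.int64(0)]3.0 [np.int64(13), np.int64(-20), np.int64(0)]3.0 [np.int64(13), np.int64(-20), np.int64(-1)]3.0 -> [ 0.4317 -0.2455  0.1405  1.2311]
```

Request:
carry_out --increments '[[255, [19, -15, 0], 3], [255, [18, -15, 0], 3], [255, [18, -17, 0], 3], [255, [16, -17, 0], 3], [255, [16, -19, 0], 3], [255, [15, -19, 0], 3], [255, [13, -20, 0], 3], [255, [13, -20, 0], 3]]'

```text
time: 11.7
tool_pos: [0.4298, -0.244, 0.1382]
ee_rot: [-3.136, -0.002, 1.229]
wrist_force: [-0.6, 0.4, -3.7]
width: 0.0334
finger_force: 30.0
```

Request:
carry_out --increments '[[255, [0, 0, 15], 0], [255, [0, 0, 15], 0], [255, [0, 0, 10], 0], [255, [0, 0, 5], 0], [255, [0, 0, 3], 0], [255, [0, 0, 0], 0], [255, [0, 0, 0], 0]]'

```text
time: 12.4
tool_pos: [0.4325, -0.2461, 0.094]
ee_rot: [3.141, 0.0, 1.231]
wrist_force: [-0.9, -0.3, -4.3]
width: 0.0332
finger_force: 30.0
```

```bash
python3 - <<'E'
from h import *
o=robot.get_obs(); print(o['tool_pos'],o['ee_rot'],o['wrist_force'])
s=robot.snapshot('side');t=robot.snapshot('top')
p=np.array(o['tool_pos'])+[0,0,.0035]; y=o['ee_rot'][2]; a=np.array([np.cos(y),np.sin(y),0])
P=[p+a*k for k in(-.066,.114,.129)]+[(.5003,-.0482,.095),np.array([.5003,-.0482,.095])-.04*np.array([.33,.944,0])]
print(np.round(proj('side',P),1)); print(np.round(proj('top',P),1))
cv2.imwrite('pics/r4.png',np.hstack([cv2.resize(s[160:300,200:300],(400,560),interpolation=cv2.INTER_CUBIC),cv2.resize(t[160:272,250:330],(400,560),interpolation=cv2.INTER_CUBIC)]))
E
```

```text
[ 0.43249302 -0.24613872  0.09396582] [3.14082915e+00 9.74609364e-05 1.23115671e+00] [-0.85799226 -0.32658822 -4.27594957]
[[237.  264.7]
 [248.2 218.4]
 [249.  215. ]
 [252.5 198.6]
 [250.5 206.9]]
[[354.7 220. ]
 [303.3 200.8]
 [299.1 199.2]
 [276.3 191.4]
 [287.5 195.6]]
```

View pics/r4.png

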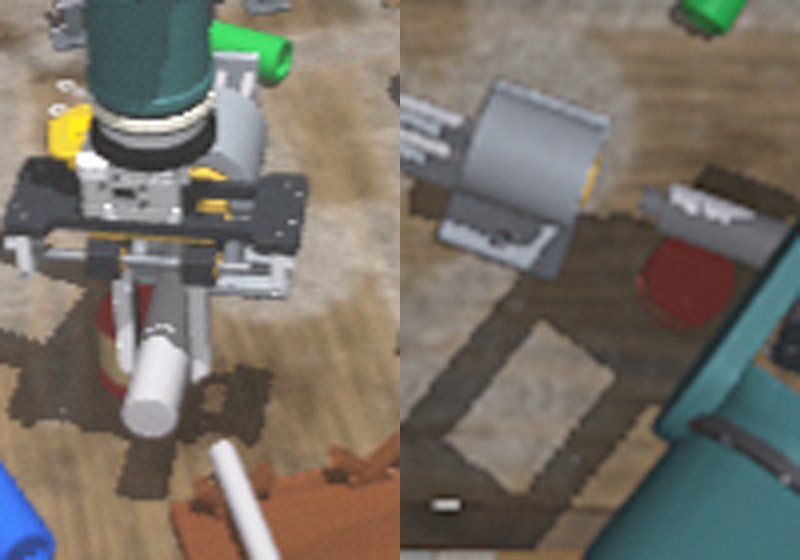

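Request:
carry_out --increments '[[255, [5, 0, 2], 0], [255, [10, 0, 1], 0], [255, [10, 0, 0], 0], [255, [8, 0, 0], 0], [255, [6, 0, 0], 0], [255, [5, 0, 0], 0], [255, [4, 0, 0], 0]]'

```text
time: 13.2
tool_pos: [0.4483, -0.2001, 0.0906]
ee_rot: [3.141, 0.0, 1.232]
wrist_force: [0.3, 0.2, -4.4]
width: 0.0334
finger_force: 30.0
```

Request:
carry_out --increments '[[255, [5, 0, 0], 0], [255, [5, 0, 0], 0], [255, [5, 0, 0], 0], [255, [5, 0, 0], 0], [255, [5, 0, 0], 0]]'

```text
time: 13.7
tool_pos: [0.4564, -0.1768, 0.0906]
ee_rot: [-3.141, 0.0, 1.231]
wrist_force: [-1.1, -2.2, -4.5]
width: 0.0329
finger_force: 30.0
```

Request:
carry_out --increments '[[255, [8, 0, 0], 0], [255, [8, 0, 0], 0], [255, [8, 0, 0], 0], [255, [8, 0, 0], 0], [255, [8, 0, 0], 0]]'

```text
time: 14.2
tool_pos: [0.47, -0.1385, 0.0906]
ee_rot: [3.142, -0.0, 1.232]
wrist_force: [-1.2, -2.2, -4.0]
width: 0.0335
finger_force: 30.0
```

Request:
carry_out --increments '[[255, [8, 0, 0], 0], [255, [8, 0, 0], 0], [255, [7, 0, 0], 0], [255, [5, 0, 0], 0], [255, [4, 0, 0], 0], [255, [0, 0, 0], 0]]'

```text
time: 14.8
tool_pos: [0.4807, -0.1082, 0.0905]
ee_rot: [-3.141, -0.001, 1.232]
wrist_force: [0.2, 0.3, -4.5]
width: 0.0332
finger_force: 30.0
```

```bash
python3 - <<'E'
from fit import *
o=robot.get_obs(); print(o['tool_pos'],o['ee_rot'],o['wrist_force'])
t=robot.snapshot('top'); s=robot.snapshot('side')
cv2.imwrite('pics/r5.png',np.hstack([cv2.resize(s[150:290,200:300],(400,560),interpolation=cv2.INTER_CUBIC),cv2.resize(t[150:262,220:300],(400,560),interpolation=cv2.INTER_CUBIC)]))
E
```

```text
[ 0.48069553 -0.10821095  0.09046137] [-3.14146807e+00 -1.35351076e-03  1.23180099e+00] [ 0.2210892   0.31561713 -4.45720036]
```

View pics/r5.png

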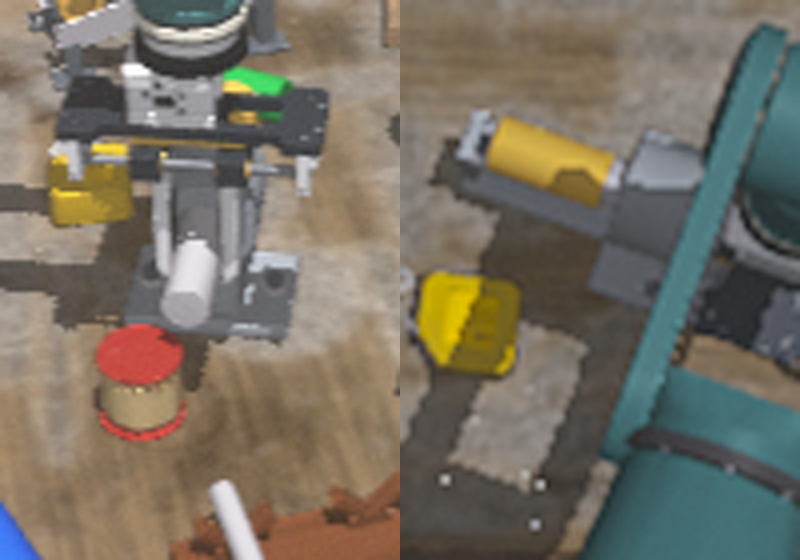

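Request:
carry_out --increments '[[255, [-8, 0, 0], 0], [255, [-20, 0, 0], 0], [255, [-22, 0, 0], 0], [255, [-22, 0, 0], 0], [255, [-22, 0, 0], 0], [255, [-22, 0, 0], 0], [255, [-22, 0, 0], 0], [255, [-22, 0, 0], 0]]'

```text
time: 15.7
tool_pos: [0.4266, -0.2614, 0.0908]
ee_rot: [3.141, -0.0, 1.23]
wrist_force: [-0.4, -0.6, -4.4]
width: 0.033
finger_force: 30.0
```

Request:
carry_out --increments '[[255, [0, 0, -20], 0], [255, [0, 0, -28], 0], [255, [0, 0, 0], 0]]'

```text
time: 16.0
tool_pos: [0.4292, -0.2625, 0.143]
ee_rot: [3.132, 0.003, 1.23]
wrist_force: [0.5, 0.7, -4.0]
width: 0.0335
finger_force: 30.0
```

```bash
python3 -c "
from plan import *
plan((.428,-.262,.139,1.230),[(.5607,-.389,.139,1.65,8)])"
```

```text
[np.int64(-9), np.int64(21), np.int64(0)]-3.0 [np.int64(-11), np.int64(20), np.int64(0)]-3.0 [np.int64(-11), np.int64(20), np.int64(0)]-3.0 [np.int64(-13), np.int64(19), np.int64(0)]-3.0 [np.int64(-14), np.int64(19), np.int64(0)]-3.0 [np.int64(-14), np.int64(18), np.int64(0)]-3.0 [np.int64(-16), np.int64(17), np.int64(0)]-3.0 [np.int64(-16), np.int64(16), np.int64(0)]-3.0 -> [ 0.5608 -0.3891  0.139   1.6489]
```

Request:
carry_out --increments '[[255, [-9, 21, 0], -3], [255, [-11, 20, 0], -3], [255, [-11, 20, 0], -3], [255, [-13, 19, 0], -3], [255, [-14, 19, 0], -3], [255, [-14, 18, 0], -3], [255, [-16, 17, 0], -3], [255, [-16, 16, 0], -3]]'

```text
time: 16.8
tool_pos: [0.5603, -0.3876, 0.1364]
ee_rot: [-3.14, -0.002, 1.652]
wrist_force: [-0.4, 0.2, -4.9]
width: 0.0334
finger_force: 30.0
```

Request:
carry_out --increments '[[255, [0, 0, 0], 0], [255, [0, 0, 0], 0]]'

```text
time: 17.0
tool_pos: [0.5596, -0.3868, 0.1363]
ee_rot: [-3.139, -0.002, 1.649]
wrist_force: [-0.3, 0.1, -4.2]
width: 0.0333
finger_force: 30.0
```

Request:
carry_out --increments '[[255, [-1, 1, 25], 0], [255, [-1, 0, 25], 0], [255, [0, 0, 20], 0], [255, [0, 0, 12], 0], [255, [0, 0, 8], 0], [255, [0, 0, 3], 0], [255, [0, 0, 0], 0], [255, [0, 0, 0], 0]]'

```text
time: 17.8
tool_pos: [0.5619, -0.3893, 0.047]
ee_rot: [3.14, 0.002, 1.65]
wrist_force: [-0.1, -0.7, -4.6]
width: 0.0332
finger_force: 30.0
```

Request:
carry_out --increments '[[255, [0, 0, 3], 0], [255, [0, 0, 2], 0], [255, [0, 0, 0], 0], [255, [0, 0, 0], 0]]'

```text
time: 18.2
tool_pos: [0.5617, -0.3896, 0.0425]
ee_rot: [3.14, 0.002, 1.65]
wrist_force: [-2.4, 0.4, 4.3]
width: 0.0335
finger_force: 30.0
```

Request:
carry_out --increments '[[0, [0, 0, 0], 0], [0, [0, 0, 0], 0], [0, [0, 0, 0], 0], [0, [0, 0, 0], 0], [0, [0, 0, 0], 0], [0, [0, 0, 0], 0], [0, [0, 0, 0], 0], [0, [0, 0, 0], 0]]'

```text
time: 19.0
tool_pos: [0.5613, -0.3889, 0.0405]
ee_rot: [3.141, -0.0, 1.65]
wrist_force: [0.3, -0.1, 0.9]
width: 0.0925
finger_force: 0.0
```

Request:
carry_out --increments '[[0, [0, 0, -20], 0], [0, [0, 0, -40], 0], [0, [0, 0, -40], 0], [0, [0, 0, -45], 0], [0, [0, 0, -45], 0], [0, [40, 0, 0], 0], [0, [45, 0, 0], 0], [0, [45, 0, 0], 0]]'

```text
time: 19.8
tool_pos: [0.5508, -0.2584, 0.2311]
ee_rot: [3.14, 0.0, 1.649]
wrist_force: [-0.0, 0.5, -0.4]
width: 0.094
finger_force: 0.0
```

```bash
python3 - <<'E'
from fit import *
from plan import plan
t=robot.snapshot('top'); o=robot.get_obs(); s=robot.snapshot('side')
hsv=cv2.cvtColor(t,cv2.COLOR_BGR2HSV); u0,v0,w,h=234,171,30,23
m=cv2.inRange(hsv[v0:v0+h,u0:u0+w],(12,110,60),(32,255,255))/255.; print(m.sum())
b=hullfit('bush2',{'top':(u0,v0,m)},[.5299,.042,1.24],.08,.02,.092)
p=[*o['tool_pos'],o['ee_rot'][2]]; print(np.round(p,4))
plan(p,[(b[0]+.001,b[1],.20,1.237,8)])
cv2.imwrite('pics/r6.png',np.hstack([cv2.resize(s[240:340,225:325],(400,400),interpolation=cv2.INTER_CUBIC),cv2.resize(t[155:235,325:405],(400,400),interpolation=cv2.INTER_CUBIC)]))
E
```

```text
270.0
bush2 [0.5292 0.0398 1.2255] 0.1
[ 0.5505 -0.2508  0.2315  1.6558]
[np.int64(36), np.int64(1), np.int64(4)]3.0 [np.int64(37), np.int64(-2), np.int64(4)]3.0 [np.int64(36), np.int64(-3), np.int64(4)]3.0 [np.int64(36), np.int64(-5), np.int64(4)]3.0 [np.int64(36), np.int64(-7), np.int64(4)]3.0 [np.int64(35), np.int64(-9), np.int64(4)]3.0 [np.int64(35), np.int64(-11), np.int64(4)]3.0 [np.int64(34), np.int64(-12), np.int64(3)]3.0 -> [0.5306 0.0396 0.2005 1.2369]
```

View pics/r6.png

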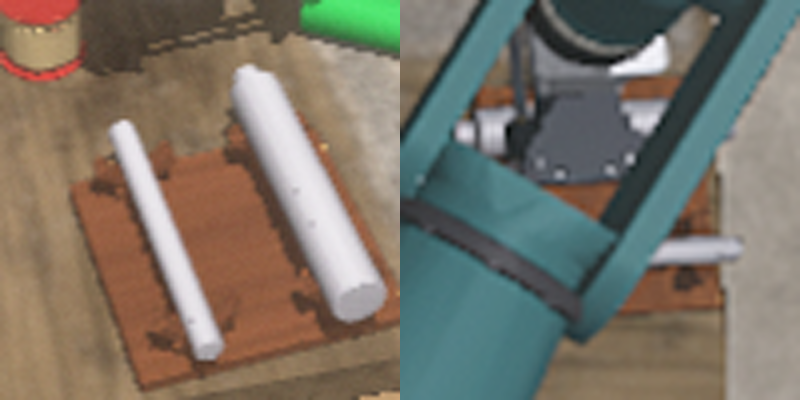

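Request:
carry_out --increments '[[0, [36, 1, 4], 3], [0, [37, -2, 4], 3], [0, [36, -3, 4], 3], [0, [36, -5, 4], 3], [0, [36, -7, 4], 3], [0, [35, -9, 4], 3], [0, [35, -11, 4], 3], [0, [34, -12, 3], 3]]'

```text
time: 20.7
tool_pos: [0.5327, 0.0319, 0.1994]
ee_rot: [3.141, 0.0, 1.228]
wrist_force: [0.3, 0.4, -0.0]
width: 0.0936
finger_force: 0.0
```

Request:
carry_out --increments '[[0, [4, 0, 0], 0], [0, [0, 0, 0], 0]]'

```text
time: 20.9
tool_pos: [0.5344, 0.0351, 0.1996]
ee_rot: [3.141, 0.001, 1.233]
wrist_force: [0.2, -0.5, 0.3]
width: 0.0935
finger_force: 0.0
```

Request:
carry_out --increments '[[0, [3, -6, 20], 0], [0, [0, 0, 30], 0], [0, [0, 0, 30], 0], [0, [0, 0, 20], 0], [0, [0, 0, 10], 0], [255, [0, 0, 0], 0], [255, [0, 0, 0], 0], [255, [0, 0, 0], 0]]'

```text
time: 21.7
tool_pos: [0.5306, 0.0394, 0.0913]
ee_rot: [3.138, -0.001, 1.231]
wrist_force: [-0.2, -0.3, 0.4]
width: 0.0733
finger_force: 0.0
```

Request:
carry_out --increments '[[255, [0, 0, 0], 0], [255, [0, 0, 0], 0], [255, [0, 0, 0], 0], [255, [0, 0, 0], 0], [255, [0, 0, 0], 0], [255, [0, 0, 0], 0], [255, [0, 0, 0], 0]]'

```text
time: 22.4
tool_pos: [0.5304, 0.0395, 0.0901]
ee_rot: [3.139, -0.0, 1.231]
wrist_force: [4.5, -1.7, 0.2]
width: 0.0388
finger_force: 30.0
```

Request:
carry_out --increments '[[255, [0, 0, -40], 0], [255, [0, 0, -40], 0], [255, [40, -7, -2], -3.5], [255, [39, -4, -1], -3], [255, [40, -3, -1], -3], [255, [41, 0, -2], -3], [255, [40, 1, -1], -3], [255, [40, 4, -2], -3]]'

```text
time: 23.2
tool_pos: [0.5667, 0.279, 0.1762]
ee_rot: [-3.135, 0.002, 1.557]
wrist_force: [0.6, -0.4, -2.9]
width: 0.0392
finger_force: 30.0
```

Request:
carry_out --increments '[[255, [17, 4, 3], -1], [255, [17, 4, 6], -1], [255, [16, 4, 6], -1.5], [255, [16, 4, 6], -1], [255, [0, 0, 0], 0], [255, [0, 0, 0], 0]]'

```text
time: 23.8
tool_pos: [0.5837, 0.3433, 0.1568]
ee_rot: [-3.14, 0.001, 1.632]
wrist_force: [0.6, 0.1, -2.1]
width: 0.039
finger_force: 30.0
```

Same spot as for the first bush; lower to TCP z ≈ 0.0955 (contact height then).

Request:
carry_out --increments '[[255, [0, 0, 20], 0], [255, [0, 0, 15], 0], [255, [0, 0, 12], 0], [255, [0, 0, 7], 0], [255, [0, 0, 3], 0], [255, [0, 0, 2], 0], [255, [0, 0, 0], 0], [255, [0, 0, 0], 0]]'

```text
time: 24.6
tool_pos: [0.5843, 0.3441, 0.0994]
ee_rot: [3.14, -0.001, 1.633]
wrist_force: [-0.0, -0.6, -4.1]
width: 0.0391
finger_force: 30.0
```

Request:
carry_out --increments '[[255, [0, 0, 2], 0], [255, [0, 0, 2], 0], [255, [0, 0, 0], 0], [255, [0, 0, 0], 0]]'

```text
time: 25.0
tool_pos: [0.5842, 0.3441, 0.0957]
ee_rot: [3.14, -0.001, 1.633]
wrist_force: [-0.4, -0.1, 1.2]
width: 0.0389
finger_force: 30.0
```

Contact; release and rise, then move clear.

Request:
carry_out --increments '[[0, [0, 0, 0], 0], [0, [0, 0, 0], 0], [0, [0, 0, 0], 0], [0, [0, 0, 0], 0], [0, [0, 0, -8], 0], [0, [0, 0, -15], 0], [0, [0, 0, -30], 0], [0, [0, 0, -40], 0]]'

```text
time: 25.8
tool_pos: [0.5832, 0.3435, 0.1878]
ee_rot: [-3.139, 0.001, 1.633]
wrist_force: [0.2, -0.2, 0.5]
width: 0.0938
finger_force: 0.0
```

Request:
carry_out --increments '[[0, [-30, 0, -20], 0], [0, [-40, 0, -20], 0], [0, [-40, 0, -20], 0], [0, [-40, 0, 0], 0], [0, [-40, 0, 0], 0], [0, [-40, 0, 0], 0], [0, [0, 0, 0], 0]]'

```text
time: 26.5
tool_pos: [0.5989, 0.1095, 0.25]
ee_rot: [3.138, 0.002, 1.626]
wrist_force: [-0.4, 0.4, -0.4]
width: 0.0941
finger_force: 0.0
```

```bash
python3 - <<'E'
from h import *
t=robot.snapshot('top'); s=robot.snapshot('side')
cv2.imwrite('pics/r7.png',np.hstack([cv2.resize(s[95:195,190:290],(400,400),interpolation=cv2.INTER_CUBIC),cv2.resize(t[140:220,125:205],(400,400),interpolation=cv2.INTER_CUBIC)]))
E
```

```text
(no output)
```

View pics/r7.png

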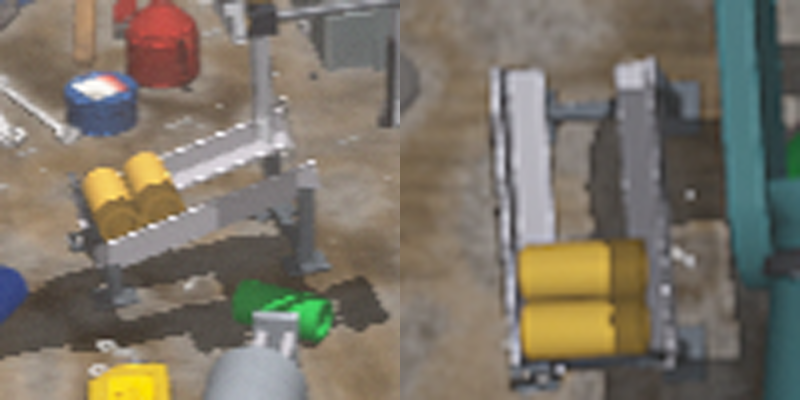

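Both bushes lie square at the stop: in the top crop the first is at (585,330) and the second against it at (582,270). Handing in.

```bash
python3 -c "
from bench import robot
print(robot.close_job())"
```

```text
the job is handed in; nothing more can be done
None
```

I handed the job in after about 27 s of robot time. The last pictures show both bushes square against the rack stop and the drift back in its V place, and no bystander was touched as far as the pictures and forces show; the hand-in returned no verdict.

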